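# Load the humidifier canister on the balance arm

## Robot

A 6-joint arm with a two-finger parallel gripper is mounted at the origin on a cart in front of the work surface, level with it; the furniture and walls round the work are solid. World frame = base frame: x ahead of the robot, y to its left, z up, the work surface at z = 0. Lengths are in mm, angles in degrees, forces in N, time in s.
With the tool pointing down it reaches from about 325 to 775 mm from the base axis. Payload 9.3 kg.
Tool frame: the origin (TCP) lies between the finger pads; the fingertips stand 19 mm ahead of it and the grasp point (between the pads) is the TCP; z points along the fingers, y is the line along which they close (so a half turn about z gives the same grasp; the last joint's range is limited). The gripper opens to 85 mm and grips with 20 to 120 N. Pads are 22 mm wide; open, the fingers measure 114 mm over their backs; the gripper's body (76 mm by 85 mm) begins 54 mm behind the grasp point. The pads swing forward as they close: fully open they stand 13 mm farther back than shut.
Start: joints at [-77.212, 14.817, 1.232, 76.415, 0, 81.257], TCP at [201.852, -511.617, 250.279] pointing down, gripper open.
Joint ranges: [-174.27, 174.27], [-52.1, 104.24], [-59.71, 78.15], [-110.17, 111.67], [-87.03, 83.33], [-180, 180]. Speed limits (degrees/s): [127.2, 127.2, 159.86, 180, 180, 180].

## Interface

Orientations are given as [roll, pitch, yaw] about the fixed x, y, z axes, in that order (R = Rz(yaw) Ry(pitch) Rx(roll)).
In Python, from cell import monitor, cams, arm gives the robot as it stands. The module is installed in compiled form; this text tells all that it offers.
- The arm moves only by the tool drive_tool, never from a script. Its argument "increments" is a list of rows, each a list of 3 entries, a list of its own where there are three numbers: the turn, a rotation vector about the world's x, y, z in degrees, then the shift along the world's x, y, z in mm, then the opening in per cent of the stroke, from 0 (shut) to 100 (fully open). In form: [[[ax, ay, az], [x, y, z], claw], ...]. A call has 1 to 8 rows; each row shifts and turns the commanded pose from where the row before left it; what a row does not reach is not made up. A row lasts 1/10 s, in which the tool goes at most 50 mm and 8.59 degrees, less where a joint would pass 70% of its speed; a pose out of reach is approached as far as the arm can. A call is refused whole if a number of a shift passes 50 or a number of a turn 8.59, either way. A call with a gripper value outside its range is refused whole. The fingers move at their own pace and stop on an object; "grip_force" is the grip in N (left out, the last holds). Time passes only in rows, so rows that do not move let the fingers close. It gives the time, the measured TCP pose, the force, the opening and the grip force at its end, in the units of the state.
- monitor.read_state(): the state, without advancing time (a new reading comes with each control period).
- cams.camera(name): name is "side" or "top" or "wrist"; returns a dict with "image" (384x512x3 uint8, blue, green, red), "intrinsics" (3x3 intrinsics, pixels), "position" and "orientation" of the camera in the world. Camera axes: x right, y down, z forward; pixel columns grow to the right and rows downward; lengths in mm; the calibration is good to about 2 mm. A picture is of the moment at which its call begins. There is no depth.
- arm.job_done(): hands the job in; it is judged then, once.
The state is a dict: "time": time; "joint_pos": joint angles; "joint_vel": joint speeds; "effort": joint torques, N m; "eef_pos": TCP position; "tool_rot": TCP orientation; "ft_force": force on the tool from outside, world axes, zero at the start; "wrist_torque": the same for the moment, N m; "opening": finger opening in mm; "grasp_force": force on a finger pad.
Only numpy, scipy, OpenCV 4.12 (cv2) and the standard library are available. Lean on these libraries where they do the work, as an engineer would, in place of code of your own. Each camera call takes 0.05 s, during which the arm holds its last target. There are 200 camera calls.

## Task

Put the white humidifier canister with the blue valve upright into the wire basket of the spring-balanced arm. Ease the basket down with the canister still in the gripper, wait until the arm has settled where it balances the load (the arm beside the green marks of its scale), and only then let go and back away, so that the arm never drops or springs.

Things in the scene. Friction and masses are not known exactly. Their poses are not given: they have to be found in the camera images.
- gas_humidifier: the load: white round canister, 62 mm in diameter and 48 mm tall to its flat shoulder, with a blue valve on a 14 mm neck above it; 82 mm tall in all, about 0.25 kg, standing upright. Origin: centre of its underside, z up. The valve body is a block 14 mm wide along the canister's own x and 26 mm along its y, from 61 to 73 mm above the origin, with a 9 mm cross bar along y (44 mm long, at 67 mm): pinch the block along x from above, fingertips just above the shoulder
- basket_floor (a point): centre of the upper face of the floor of the round wire basket, z up (the basket stays level as it sinks). Inner radius 43 mm, rim 24 mm above the floor, open above. It hangs at the free end of a blue-and-metal arm on a stand; the post lies about 220 mm from this point along this point's +x, no part of the stand or arm higher than 165 mm above the table
- balance_arm (a joint): angle of the spring-balanced arm, 160 mm long, in rad: 0 = empty, raised (basket floor about 119 mm above the table), growing as the basket sinks; 0.6 = lower stop. The spring pushes up with about 0.05 N per mm of sinking, lightly damped. Under the canister's weight the arm settles at about 0.29 (0.25 to 0.33 as its weight varies), the basket floor then about 46 mm (40 to 52) lower than when empty, and a few mm nearer or farther from the post
There are look-alikes about, which are no part of the job. What is shaped like the gas_humidifier but brown, pink or turquoise is not meant.

How it is judged:
By the outcome, as a careful person would: the job done as asked, in the order asked, and still so for the second after the job is handed in, with the robot touching nothing.
It also fails if it takes over 40 s, if anything falls off the work surface, if the arm or the gripper's body presses on something with over 40 N, if the wrist force passes 120 N, or if a joint passes its speed limit or range.

## Working session

There is one attempt and no reset: what is moved stays moved. The work goes in short steps, Python scripts to look and compute and a tool call to move; the robot and the scene stay as the last step left them, time stands still between calls to the robot, and variables do not carry over. Pictures are saved under pics/ and viewed, at most 10 in all, crops included, and the job is handed in when it is done.

Besides the shell and the picture viewer there is one more tool, called after ">>>" in YAML: its name, and indented under it one key for each argument. drive_tool: Moves the arm, as the interface text tells. Its arguments: {"type":"object","properties":{"increments":{"type":"array"},"grip_force":{"type":"number"}},"required":["increments"]}

```bash
mkdir -p pics; cat > h.py <<'E'
import numpy as np,cv2,pickle
from scipy.spatial.transform import Rotation as R
from cell import monitor,cams,arm
def snap(n,tag):
    c=cams.camera(n); cv2.imwrite(f'pics/{tag}.png',c['image']); pickle.dump(c,open(f'pics/{tag}.pkl','wb')); return c
def rot(o):
    o=np.array(o,float)
    return o if o.shape==(3,3) else (R.from_quat(o).as_matrix() if o.size==4 else R.from_euler('xyz',o,degrees=True).as_matrix())
def ray(c,u,v):
    d=rot(c['orientation'])@np.linalg.solve(np.array(c['intrinsics']),[u,v,1.]); return np.array(c['position'],float),d/np.linalg.norm(d)
def onplane(c,u,v,z):
    p,d=ray(c,u,v); return p+d*(z-p[2])/d[2]
def tri(*obs):
    A=np.zeros((3,3));b=np.zeros(3);L=[]
    for c,u,v in obs:
        p,d=ray(c,u,v);M=np.eye(3)-np.outer(d,d);A+=M;b+=M@p;L.append((p,M))
    x=np.linalg.solve(A,b); return x,[np.linalg.norm(M@(x-p)) for p,M in L]
E
python3 - <<'E'
from h import *
a=snap('top','top1');b=snap('side','side1')
for c in(a,b):print(c['position'],c['orientation'],c['intrinsics'])
im=np.vstack([a['image'],b['image']]);cv2.imwrite('pics/both.png',cv2.resize(np.hstack([a['image'],b['image']]),(800,300)))
print(monitor.read_state())
E
```

```text
[ 424.26590215   51.90415254 1269.26468237] [-175.8876061     0.61837598  -89.98131857] [[417.9888989    0.         255.24982618]
 [  0.         417.9888989  194.8105306 ]
 [  0.           0.           1.        ]]
[  430.50056959 -1404.00085592   812.43820654] [-116.27938263    0.51923676   -4.04097647] [[446.76725201   0.         256.4219437 ]
 [  0.         446.76725201 192.30637863]
 [  0.           0.           1.        ]]
{'time': 0.1, 'joint_pos': array([-7.72112465e+01,  1.48472764e+01,  1.19504407e+00,  7.64143126e+01,
       -2.71442100e-03,  8.12574341e+01]), 'joint_vel': array([-0.05218873,  0.01175716,  0.03024878, -0.00100852, -0.00202708,
       -0.01714859]), 'effort': array([ 6.76089723e-03, -5.56690514e+01,  3.45072985e+01,  1.15484832e-02,
       -8.77518482e-05, -1.14247726e-05]), 'eef_pos': array([ 201.79735544, -511.41076172,  249.73550066]), 'tool_rot': array([-1.79933816e+02, -7.43162810e-03,  2.15313166e+01]), 'ft_force': array([-0.34418116, -0.55518698, -0.18576515]), 'wrist_torque': array([ 0.0485396 , -0.02987573,  0.04559486]), 'grasp_force': 0.0, 'opening': 85.5115836238124}
```

View pics/top1.png

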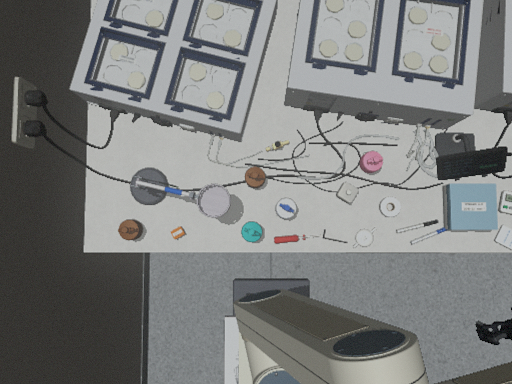

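View pics/side1.png

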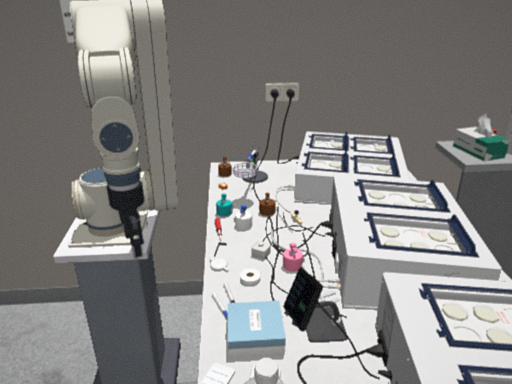

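The top view shows these canister-shaped things: white with a blue valve (286,209), brown (255,177) and (130,230), turquoise (252,231) and pink (372,161). The white tape roll (390,207) and lid (364,238) have no valve. Only (286,209) fits the description; in the side view it is at (243,216). The basket is at (215,202) in the top view, and the stand post is at about (150,187). I'll confirm this in one crop.

```bash
python3 - <<'E'
from h import *
a=pickle.load(open('pics/top1.pkl','rb'));b=pickle.load(open('pics/side1.pkl','rb'))
c1=cv2.resize(a['image'][150:260,120:320],(800,440)[:2],interpolation=cv2.INTER_CUBIC)
c1=cv2.resize(a['image'][150:260,130:320],(475,275),interpolation=cv2.INTER_CUBIC) if 0 else cv2.resize(a['image'][150:260,120:320],(500,275),interpolation=cv2.INTER_CUBIC)
c2=cv2.resize(b['image'][140:240,200:300],(300,300),interpolation=cv2.INTER_CUBIC)
o=np.zeros((300,800,3),np.uint8);o[:275,:500]=c1;o[:,500:]=c2;cv2.imwrite('pics/crop1.png',o)
for n,c,box in(('top',a,(270,190,305,230)),('side',b,(230,200,258,232))):
    x0,y0,x1,y1=box;h=cv2.cvtColor(c['image'],cv2.COLOR_BGR2HSV)[y0:y1,x0:x1]
    m=((h[...,0]>100)&(h[...,0]<130)&(h[...,1]>110)).astype(np.uint8)
    ys,xs=np.nonzero(m);print(n,len(xs),xs.mean()+x0,ys.mean()+y0,xs.min()+x0,xs.max()+x0,ys.min()+y0,ys.max()+y0)
    ev,V=np.linalg.eigh(np.cov(xs,ys));print(ev,V[:,1])
    c['m']=(xs.mean()+x0,ys.mean()+y0)
print(tri((a,*a['m']),(b,*b['m'])))
for z in(0,48,67):print(z,onplane(a,286,209,z),onplane(a,*a['m'],z))
print('basket',tri((a,215,202),(b,244,172)),[onplane(a,215,202,z) for z in(119,143)],onplane(a,150,187,150))
E
```

```text
top 43 286.04651162790697 207.32558139534885 280 292 204 211
[ 1.13062916 13.0919622 ] [-0.88606449 -0.46356199]
side 28 243.0 207.89285714285714 241 246 205 211
[1.58655154 3.92006221] [-0.33718169  0.94143959]
(array([474.28012443, -23.44359909,  70.44102635]), [np.float64(0.16448472003666342), np.float64(0.16448472003661793)])
0 [472.30951417 -27.70667873   0.        ] [477.39317819 -27.87291121   0.        ]
48 [470.49264066 -24.69602228  48.        ] [475.38405489 -24.85596832  48.        ]
67 [469.77346157 -23.5043041   67.        ] [474.58877692 -23.66176176  67.        ]
basket (array([487.40985417, 175.23211758, 120.35830148]), [np.float64(0.34915707750355524), np.float64(0.3491570775035238)]) [array([487.13444431, 175.38043399, 119.        ]), array([485.82270708, 172.80413064, 143.        ])] [525.97732772 347.76388846 150.        ]
```

View pics/crop1.png

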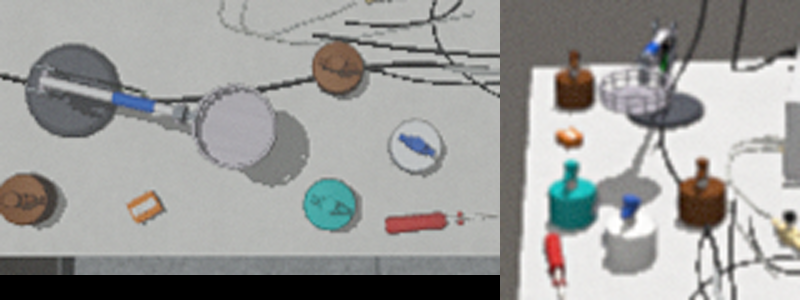

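The crop confirms it: the white canister with the blue valve is at top (286,209), with the valve at about (474,-24,70) and its bar at about 62° in the world. The wire basket hangs from the stand's arm at about (487,175). I'll move above the canister.

>>> drive_tool:
  increments:
    - [[0, 0, 3], [20, 34, 0], 60]
    - [[0, 0, 3], [20, 34, 0], 60]
    - [[0, 0, 3], [20, 34, 0], 60]
    - [[0, 0, 3], [20, 34, 0], 60]
    - [[0, 0, 3], [20, 34, 0], 60]
    - [[0, 0, 3], [20, 34, 0], 60]
    - [[0, 0, 3], [20, 34, 0], 60]

```text
time: 0.8
eef_pos: [342.2, -272.1, 250.1]
tool_rot: [-180.0, -0.0, 42.6]
ft_force: [0.9, -0.6, 0.3]
opening: 51.2
grasp_force: 0.0
```

>>> drive_tool:
  increments:
    - [[0, 0, 3], [20, 34, 0], 60]
    - [[0, 0, 3], [20, 34, 0], 60]
    - [[0, 0, 3], [20, 34, 0], 60]
    - [[0, 0, 3], [20, 34, 0], 60]
    - [[0, 0, 3], [20, 34, 0], 60]
    - [[0, 0, 3], [20, 34, 0], 60]
    - [[0, 0, 3], [20, 34, 0], 60]
    - [[0, 0, 0], [0, 0, 0], 60]

```text
time: 1.6
eef_pos: [483.2, -32.3, 249.8]
tool_rot: [-180.0, -0.0, 63.9]
ft_force: [-0.2, 0.4, -0.2]
opening: 51.1
grasp_force: 0.0
```

```bash
python3 - <<'E'
from h import *
w=snap('wrist','w1');s=monitor.read_state();print(s['time'],s['eef_pos'],s['tool_rot'],s['opening'],s['joint_pos']);print(w['position'],w['orientation'])
E
```

```text
1.65 [482.30399338 -33.81156393 249.73080903] [-1.79938944e+02  9.81843060e-03  6.37560104e+01] 51.346641203919354 [-1.39691509e+01  8.36166920e+00 -7.23158095e+00  7.44684975e+01
  3.38662896e-03  1.02274842e+02]
[517.83443179  37.38489224 373.6808339 ] [ 1.62452956e+02  6.46901188e-02 -2.61000029e+01]
```

View pics/w1.png

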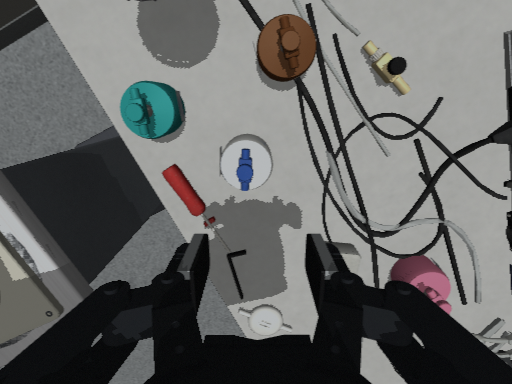

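The wrist view shows the white canister at (246,163), its blue valve at (245,170) and the bar nearly vertical in the image, which is square to the finger closing line. The turquoise one is at (150,110) and the brown one at (287,47), both well clear. I'll triangulate the valve and measure the bar's angle.

```bash
python3 - <<'E'
from h import *
a,b,w=[pickle.load(open(f'pics/{t}.pkl','rb')) for t in('top1','side1','w1')]
h=cv2.cvtColor(w['image'],cv2.COLOR_BGR2HSV)
m=np.zeros(h.shape[:2],np.uint8);m[130:205,215:280]=((h[...,0]>100)&(h[...,0]<130)&(h[...,1]>120))[130:205,215:280]
ys,xs=np.nonzero(m);u,v=xs.mean(),ys.mean();(r)=cv2.minAreaRect(np.c_[xs,ys].astype(np.float32));print(u,v,r)
print('valve',tri((a,286.05,207.33),(b,243,207.9),(w,u,v)),tri((a,286.05,207.33),(w,u,v)))
# bar ends
top=(xs[ys==ys.min()].mean(),ys.min());bot=(xs[ys==ys.max()].mean(),ys.max());print(top,bot)
P,Q=onplane(w,*top,67),onplane(w,*bot,67);print(P,Q,(P+Q)/2,np.degrees(np.arctan2(*(P-Q)[1::-1])))
# white body outline
wm=np.zeros_like(m);s=((h[...,1]<25)&(h[...,2]>215))|(m>0);wm[125:200,212:282]=s[125:200,212:282]
cs=max(cv2.findContours(wm,0,2)[0],key=cv2.contourArea);print(cv2.minEnclosingCircle(cs),cv2.fitEllipse(cs))
(eu,ev),_,_=cv2.fitEllipse(cs);print('shoulder',onplane(w,eu,ev,48),onplane(w,eu,ev,40))
# basket in top: rim circle
g=cv2.cvtColor(a['image'],cv2.COLOR_BGR2HSV)[175:232,185:250]
E
```

```text
244.6659038901602 169.4279176201373 ((244.5, 169.5), (41.0, 15.0), 90.0)
valve (array([473.99100913, -23.15407308,  70.32372374]), [np.float64(0.5410675181604416), np.float64(0.14700260357633668), np.float64(0.66955818725475)]) (array([474.02523063, -22.88131631,  72.32641097]), [np.float64(0.5597472498860546), np.float64(0.5597472498860755)])
(np.float64(245.0), np.int64(149)) (np.float64(244.5), np.int64(190))
[483.19291741  -3.95067898  67.        ] [462.29564533 -44.09395749  67.        ] [472.74428137 -24.02231823  67.        ] 62.49999552676829
((245.0, 169.43902587890625), 20.658119201660156) ((244.6815185546875, 169.90501403808594), (13.305477142333984, 39.27334213256836), 1.2449663877487183)
shoulder [469.90666985 -27.75443615  48.        ] [468.72937583 -29.35451381  40.        ]
```

>>> drive_tool:
  increments:
    - [[0, 0, -1.3], [-8.2, 12, 0], 60]
    - [[0, 0, 0], [0, 0, -30], 60]
    - [[0, 0, 0], [0, 0, -35], 60]
    - [[0, 0, 0], [0, 0, -35], 60]
    - [[0, 0, 0], [0, 0, -35], 60]
    - [[0, 0, 0], [0, 0, -20], 60]
    - [[0, 0, 0], [0, 0, 0], 60]

```text
time: 2.35
eef_pos: [471.5, -24.2, 92.9]
tool_rot: [-179.7, 0.1, 62.1]
ft_force: [-0.2, 0.2, 0.9]
opening: 51.1
grasp_force: 0.0
```

```bash
python3 - <<'E'
from h import *
w=snap('wrist','w2');s=monitor.read_state();print(s['time'],s['eef_pos'],s['tool_rot'],s['ft_force'])
a=pickle.load(open('pics/top1.pkl','rb'));b=pickle.load(open('pics/side1.pkl','rb'));w1=pickle.load(open('pics/w1.pkl','rb'))
h=cv2.cvtColor(w['image'],cv2.COLOR_BGR2HSV)
m=((h[...,0]>100)&(h[...,0]<130)&(h[...,1]>120)).astype(np.uint8)
c=max(cv2.findContours(m,0,2)[0],key=cv2.contourArea);print(cv2.minAreaRect(c));u,v=cv2.minAreaRect(c)[0]
print(tri((w1,244.6,169.4),(w,u,v)),onplane(w,u,v,67))
E
```

```text
2.4 [472.58546267 -24.31071313  94.64333624] [-1.79850089e+02  5.10654670e-02  6.21383475e+01] [-0.18084719 -0.13185159  1.33993499]
((259.0, 238.0), (76.0, 32.0), 90.0)
(array([473.04743877, -23.62063108,  66.41539917]), [np.float64(0.2709119660956664), np.float64(0.2709119660955649)]) [473.44523464 -23.43693713  67.        ]
```

View pics/w2.png

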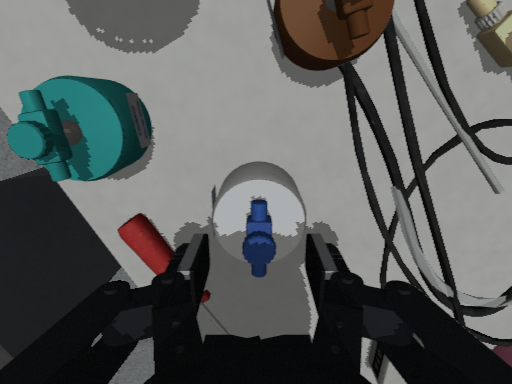

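The valve (259,238) is centred between the fingers (pads at x≈208 and 307), and its measured height is 66 mm. I'll descend and grip.

>>> drive_tool:
  increments:
    - [[0, 0, 0], [0.5, 0.5, -15], 60]
    - [[0, 0, 0], [0, 0, -10], 60]
    - [[0, 0, 0], [0, 0, 0], 60]
    - [[0, 0, 0], [0, 0, 0], 5]
    - [[0, 0, 0], [0, 0, 0], 5]
    - [[0, 0, 0], [0, 0, 0], 5]
    - [[0, 0, 0], [0, 0, 0], 5]
    - [[0, 0, 0], [0, 0, 0], 5]
  grip_force: 45

```text
time: 3.2
eef_pos: [474.3, -23.1, 70.8]
tool_rot: [180.0, -0.0, 62.2]
ft_force: [-1.8, 0.3, 6.4]
opening: 13.0
grasp_force: 48.1
```

>>> drive_tool:
  increments:
    - [[0, 0, 0], [0, 0, 10], 5]
    - [[0, 0, 0], [0, 0, 25], 5]
    - [[0, 0, 0], [0, 0, 40], 5]
    - [[0, 0, 0], [0, 0, 40], 5]
    - [[0, 0, 0], [0, 0, 40], 5]
    - [[0, 0, 0], [0, 0, 25], 5]
    - [[0, 0, 0], [0, 0, 10], 5]
    - [[0, 0, 0], [0, 0, 0], 5]

```text
time: 4.0
eef_pos: [474.4, -23.1, 261.1]
tool_rot: [179.9, -0.0, 62.2]
ft_force: [0.5, -0.2, -2.1]
opening: 13.0
grasp_force: 46.9
```

>>> drive_tool:
  increments:
    - [[0, 0, 3], [1, 10, 0], 5]
    - [[0, 0, 3], [1, 20, 0], 5]
    - [[0, 0, 3], [1, 20, 0], 5]
    - [[0, 0, 3], [1, 15, 0], 5]
    - [[0, 0, 2.5], [0, 5, 0], 5]
    - [[0, 0, 0], [0, 0, 0], 5]
    - [[0, 0, 0], [0, 0, 0], 5]

```text
time: 4.7
eef_pos: [477.7, 46.8, 259.0]
tool_rot: [-179.9, 0.0, 76.7]
ft_force: [1.0, -0.0, -3.3]
opening: 13.2
grasp_force: 46.9
```

```bash
python3 - <<'E'
from h import *
w=snap('wrist','w3');t=snap('top','t3');sd=snap('side','s3');s=monitor.read_state();print(s['time'],s['eef_pos'],s['tool_rot'],s['ft_force'],s['opening'])
o=np.zeros((600,800,3),np.uint8)
o[:300,:400]=cv2.resize(w['image'],(400,300),interpolation=cv2.INTER_AREA)
o[:300,400:]=cv2.resize(t['image'][160:250,130:250],(400,300),interpolation=cv2.INTER_CUBIC)
o[300:,:400]=cv2.resize(sd['image'][130:235,200:340],(400,300),interpolation=cv2.INTER_CUBIC)
s1=pickle.load(open('pics/side1.pkl','rb'))
o[300:,400:]=cv2.resize(s1['image'][140:200,220:300],(400,300),interpolation=cv2.INTER_CUBIC)
cv2.imwrite('pics/m3.png',o)
E
```

```text
4.85 [478.03500917  46.48141526 259.76571917] [-1.79951470e+02  1.16556806e-02  7.66515028e+01] [ 0.87773867 -0.05404267 -2.58691757] 12.780654457403507
```

View pics/m3.png

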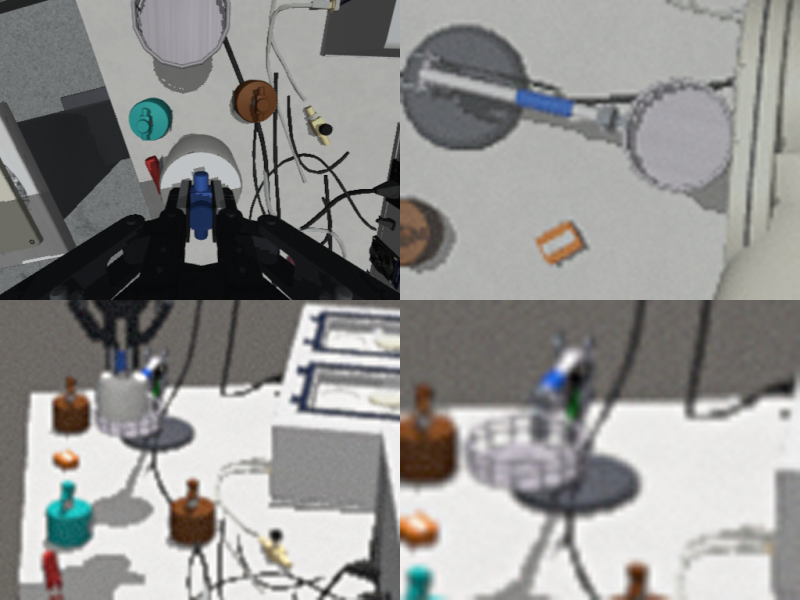

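The canister hangs straight in the gripper. The basket's floor centre is at about top (214.6,201) and side (245,173), and it is partly cut off at the top of the wrist view. I'll advance so the wrist camera sees the whole basket, then measure it.

>>> drive_tool:
  increments:
    - [[0, 0, 0], [1, 15, 0], 5]
    - [[0, 0, 0], [1, 25, 0], 5]
    - [[0, 0, 0], [1, 15, 0], 5]
    - [[0, 0, 0], [0, 0, 0], 5]
    - [[0, 0, 0], [0, 0, 0], 5]
    - [[0, 0, 0], [0, 0, 0], 5]

```text
time: 5.45
eef_pos: [481.1, 101.2, 260.2]
tool_rot: [-180.0, 0.0, 76.7]
ft_force: [-0.2, 0.0, -2.3]
opening: 12.8
grasp_force: 46.9
```

```bash
python3 - <<'E'
from h import *
w=snap('wrist','w4');s=monitor.read_state();print(s['time'],s['eef_pos'],s['tool_rot'],s['ft_force'],s['opening'])
t=pickle.load(open('pics/top1.pkl','rb'))
def lab(c,x0,y0,x1,y1):
    L=cv2.cvtColor(c['image'],cv2.COLOR_BGR2LAB)[y0:y1,x0:x1].astype(int)
    return L
L=lab(t,185,172,250,232);print('floor lab',L[30,30],'table',L[3,60], L[45,45])
m=((L[...,1]>=L[30,30][1]-1)&(L[...,2]<=L[30,30][2]+2)&(L[...,0]>130)).astype(np.uint8)
o=np.zeros((600,800,3),np.uint8)
o[:384,:512]=w['image']; o[:240,520:780]=cv2.resize(t['image'][172:232,185:250],None,fx=4,fy=4,interpolation=cv2.INTER_NEAREST)
o[250:490,520:780]=cv2.resize(np.dstack([m*255]*3),None,fx=4,fy=4,interpolation=cv2.INTER_NEAREST)
cv2.imwrite('pics/m4.png',o)
E
```

```text
5.5 [481.17355231 101.14990974 260.27541031] [1.79995549e+02 9.94157621e-03 7.66749746e+01] [ 0.1906558   0.05057528 -2.19297439] 12.982847352761189
floor lab [178 130 125] table [101 137 142] [135 127 129]
```

View pics/m4.png

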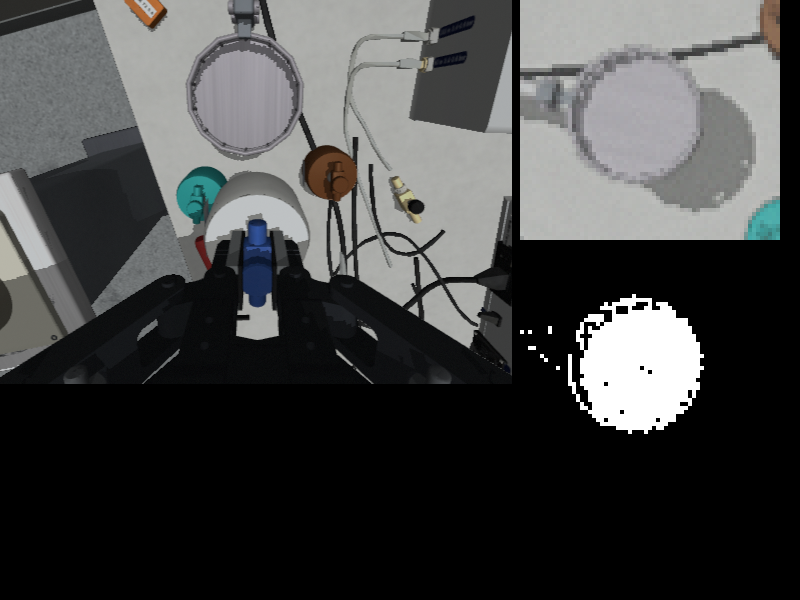

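Wrist view: the whole basket is visible, rim ring centred at about (245,92), floor at about (245,97), and the arm hinge at (245,15) pointing straight up the image. Now I'll fit the floor in both views.

```bash
python3 - <<'E'
from h import *
w=pickle.load(open('pics/w4.pkl','rb'));t=pickle.load(open('pics/top1.pkl','rb'))
def fl(c,box,seed):
    x0,y0,x1,y1=box;L=cv2.cvtColor(c['image'],cv2.COLOR_BGR2LAB).astype(int);s=np.median(L[seed[1]-4:seed[1]+5,seed[0]-4:seed[0]+5].reshape(-1,3),0)
    m=np.zeros(L.shape[:2],np.uint8);m[y0:y1,x0:x1]=((L[...,1]>=s[1]-1)&(L[...,2]<=s[2]+2)&(abs(L[...,0]-s[0])<40))[y0:y1,x0:x1]
    m=cv2.morphologyEx(m,cv2.MORPH_CLOSE,np.ones((3,3)));m=cv2.morphologyEx(m,cv2.MORPH_OPEN,cv2.getStructuringElement(2,(9,9)))
    k=cv2.convexHull(max(cv2.findContours(m,0,1)[0],key=cv2.contourArea));e=cv2.fitEllipse(k);print(e,cv2.boundingRect(k));return e
ew=fl(w,(180,25,312,165),(245,97));et=fl(t,(185,172,250,232),(215,202))
X=tri((w,*ew[0]),(t,*et[0]));print('floor tri',X)
for z in(117,119,121):print(z,onplane(w,*ew[0],z),onplane(t,*et[0],z))
f=t['intrinsics'][0][0];print('diam top',np.mean(et[1])/f*(1269-119))
h=tri((w,245,15));
E
```

```text
((242.98684692382812, 102.2535629272461), (102.2883529663086, 104.16986846923828), 170.6143798828125) (191, 50, 103, 104)
((213.26052856445312, 200.2230224609375), (33.17451858520508, 33.743526458740234), 22.679487228393555) (197, 183, 33, 35)
floor tri (array([489.06344832, 175.14688411, 166.16574137]), [np.float64(0.2760607371693725), np.float64(0.27606073716931123)])
117 [486.44213659 174.99243989 117.        ] [492.16389926 180.44461228 117.        ]
119 [486.54045881 175.00628479 119.        ] [492.04604787 180.22150303 119.        ]
121 [486.63878102 175.02012969 121.        ] [491.92819648 179.99839377 121.        ]
diam top 92.05477944980186
```

The masks mix floor and wall mesh. I'll use the rim outline read off the pictures (wrist x 187–303, y 33–153; top centre about (214.4,200.5)) together with the side view, and sharpen it with edges.

```bash
python3 - <<'E'
from h import *
w=pickle.load(open('pics/w4.pkl','rb'));t=pickle.load(open('pics/top1.pkl','rb'));s=pickle.load(open('pics/side1.pkl','rb'))
print(tri((w,245,93),(t,214.4,200.5)),tri((w,245,93),(s,244.4,168.5)),tri((w,245,93),(t,214.4,200.5),(s,244.4,168.5)))
print(onplane(w,245,93,143),onplane(t,214.4,200.5,143))
for p in((187,93),(303,93),(245,33),(245,153)):print(p,onplane(w,*p,143))
o=np.zeros((600,800,3),np.uint8)
o[:560,:520]=cv2.resize(w['image'][20:160,180:310],None,fx=4,fy=4,interpolation=cv2.INTER_NEAREST)
o[:264,530:794]=cv2.resize(t['image'][178:222,193:237],None,fx=6,fy=6,interpolation=cv2.INTER_NEAREST)
o[280:580,530:790]=cv2.resize(s['image'][155:185,232:258],None,fx=10,fy=10,interpolation=cv2.INTER_NEAREST)
# circle overlay: predicted rim for hypothesis
def prj(c,P):
    q=rot(c['orientation']).T@(np.array(P)-c['position']);q=c['intrinsics']@q;return q[:2]/q[2]
for z,col in((119,(0,0,255)),(143,(0,255,0))):
  for k in range(0,360,10):
    P=[487+43*np.cos(np.radians(k)),175+43*np.sin(np.radians(k)),z]
    for c,(x0,y0),f,(ox,oy) in((w,(180,20),4,(0,0)),(t,(193,178),6,(530,0)),(s,(232,155),10,(530,280))):
        u=prj(c,P);cv2.circle(o,(int((u[0]+.5-x0)*f+ox),int((u[1]+.5-y0)*f+oy)),2,col,-1)
cv2.imwrite('pics/m5.png',o)
E
```

```text
(array([490.90279416, 180.78311611,  99.58011367]), [np.float64(2.198579419068381), np.float64(2.198579419068255)]) (array([490.20302713, 181.76258859, 132.14619089]), [np.float64(0.3497556022768327), np.float64(0.34975560227697333)]) (array([490.26985439, 178.71568913, 133.12987534]), [np.float64(3.02530166740369), np.float64(3.1733202392176265), np.float64(0.613463630922083)])
[490.94107307 181.53251083 143.        ] [489.88130071 174.45637838 143.        ]
(187, 93) [446.83786966 191.94861304 143.        ]
(303, 93) [535.03519233 171.11855408 143.        ]
(245, 33) [501.1121244  222.34135825 143.        ]
(245, 153) [479.49909552 135.6243839  143.        ]
```

View pics/m5.png

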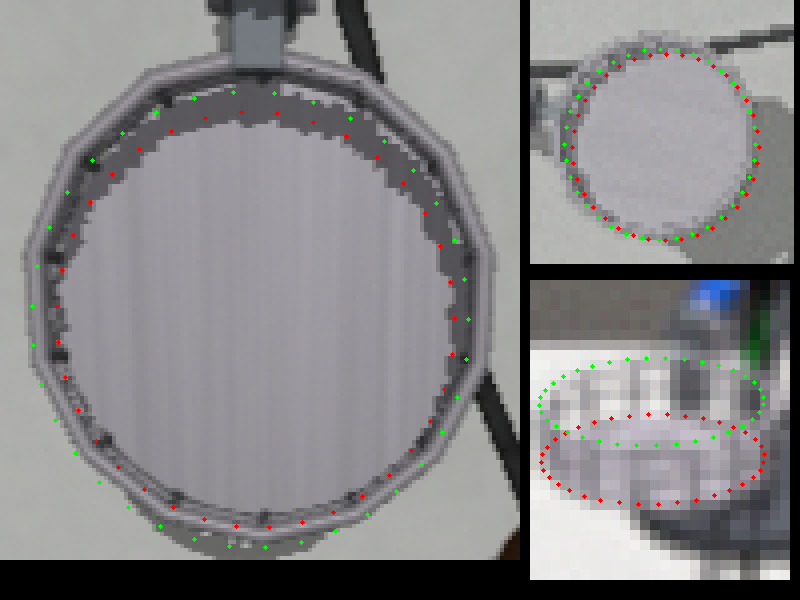

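The rim's edge points back-project to a centre of about (490,179) from the wrist and (490,174.5) from the top, with z ≈ 143 from its 90 mm diameter in both views. I'll take (490,177), with 12 mm of clearance around the canister. Moving over it, then down to just above the rim and looking again.

>>> drive_tool:
  increments:
    - [[0, 0, 0], [2, 12, 0], 5]
    - [[0, 0, 0], [2, 24, 0], 5]
    - [[0, 0, 0], [2, 24, 0], 5]
    - [[0, 0, 0], [3, 16, 0], 5]
    - [[0, 0, 0], [0, 0, -12], 5]
    - [[0, 0, 0], [0, 0, -18], 5]
    - [[0, 0, 0], [0, 0, -5], 5]
    - [[0, 0, 0], [0, 0, 0], 5]

```text
time: 6.3
eef_pos: [489.7, 177.4, 224.3]
tool_rot: [-179.9, 0.1, 76.7]
ft_force: [-1.2, -0.2, -2.6]
opening: 13.0
grasp_force: 46.8
```

```bash
python3 - <<'E'
from h import *
w=snap('wrist','w6');t=snap('top','t6');sd=snap('side','s6');s=monitor.read_state();print(s['time'],s['eef_pos'],s['tool_rot'],s['ft_force'],s['opening'])
o=np.zeros((600,800,3),np.uint8)
o[:384,:512]=w['image']
o[:384,520:800]=cv2.resize(t['image'][170:234,190:237],(280,384),interpolation=cv2.INTER_CUBIC)
o[390:600,:420]=cv2.resize(sd['image'][130:190,200:320],(420,210),interpolation=cv2.INTER_CUBIC)
cv2.imwrite('pics/m6.png',o)
E
```

```text
6.45 [490.47561356 177.63094991 225.89384956] [ 1.79956019e+02 -1.92176672e-02  7.67046663e+01] [-0.02628265  0.3841681  -2.71761154] 13.364936590640937
```

View pics/m6.png

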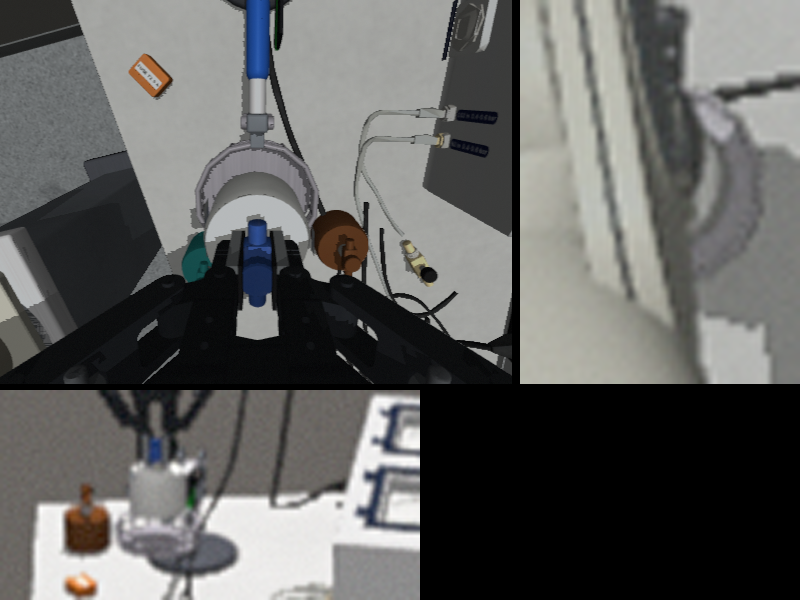

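The wrist view has the canister (x 205–308) centred in the rim (x 195–319). The side view agrees: canister about 160 in the inset, basket 118–198. I'll check along the arm direction numerically.

```bash
python3 - <<'E'
from h import *
w=pickle.load(open('pics/w6.pkl','rb'));s=monitor.read_state();T=s['eef_pos'];zb=T[2]-70.5
print(T,zb,'canister bottom far edge',onplane(w,258,172,zb),'rim outer far',onplane(w,257,142,143),'rim sides',onplane(w,195,190,143),onplane(w,319,190,143), w['position'])
d=np.array([np.cos(np.radians(76.7)),np.sin(np.radians(76.7))])
print(onplane(w,258,172,zb)[:2]@d-T[:2]@d, onplane(w,257,142,143)[:2]@d-T[:2]@d)
E
```

```text
[490.47561356 177.63094991 225.89384956] 155.39384956153285 canister bottom far edge [497.36633297 205.45529882 155.39384956] rim outer far [500.91003238 223.55837877 143.        ] rim sides [448.46108594 199.72546141 143.        ] [537.16103771 178.88218636 143.        ] [508.33752958 253.1011163  348.12571362]
28.663276700569725 47.096038757221606
```

>>> drive_tool:
  increments:
    - [[0, 0, 0], [0.5, 2, 0], 5]
    - [[0, 0, 0], [0, 0, -6], 5]
    - [[0, 0, 0], [0, 0, -8], 5]
    - [[0, 0, 0], [0, 0, -8], 5]
    - [[0, 0, 0], [0, 0, -6], 5]
    - [[0, 0, 0], [0, 0, -3], 5]
    - [[0, 0, 0], [0, 0, -3], 5]
    - [[0, 0, 0], [0, 0, 0], 5]

```text
time: 7.25
eef_pos: [490.6, 179.9, 191.0]
tool_rot: [-180.0, 0.0, 76.7]
ft_force: [-0.5, -1.1, -2.4]
opening: 12.8
grasp_force: 46.8
```

>>> drive_tool:
  increments:
    - [[0, 0, 0], [0, 0, -3], 5]
    - [[0, 0, 0], [0, 0, -3], 5]
    - [[0, 0, 0], [0, 0, -3], 5]
    - [[0, 0, 0], [0, 0, -3], 5]
    - [[0, 0, 0], [0, 0, -3], 5]
    - [[0, 0, 0], [0, 0, -3], 5]
    - [[0, 0, 0], [0, 0, -2], 5]
    - [[0, 0, 0], [0, 0, 0], 5]

```text
time: 8.05
eef_pos: [490.6, 179.9, 171.0]
tool_rot: [-180.0, 0.0, 76.7]
ft_force: [-0.5, -0.1, -1.4]
opening: 12.9
grasp_force: 47.0
```

```bash
python3 - <<'E'
from h import *
w=snap('wrist','w7')
F=[]
for i in range(4):
    cams.camera('wrist');s=monitor.read_state();F.append(s['ft_force'])
print(s['time'],s['eef_pos'],np.mean(F,0),np.std(F,0),s['wrist_torque'],s['opening'])
E
```

```text
8.3 [490.64007644 179.91361082 171.39550905] [-0.41137864 -0.7621131  -1.5792956 ] [0.43636933 0.25792245 0.20800008] [-0.10321412  0.05243214 -0.00632418] 13.3455759284905
```

The spring is taking up load as expected (about 0.9 N at 18 mm). I'll continue easing down.

>>> drive_tool:
  increments:
    - [[0, 0, 0], [0, 0, -3], 5]
    - [[0, 0, 0], [0, 0, -3], 5]
    - [[0, 0, 0], [0, 0, -3], 5]
    - [[0, 0, 0], [0, 0, -3], 5]
    - [[0, 0, 0], [0, 0, -3], 5]
    - [[0, 0, 0], [0, 0, -3], 5]
    - [[0, 0, 0], [0, 0, -2], 5]
    - [[0, 0, 0], [0, 0, 0], 5]

```text
time: 9.1
eef_pos: [490.6, 179.9, 151.0]
tool_rot: [-180.0, 0.0, 76.7]
ft_force: [0.4, 0.6, -0.0]
opening: 13.2
grasp_force: 47.2
```

>>> drive_tool:
  increments:
    - [[0, 0, 0], [0, 0, -2], 5]
    - [[0, 0, 0], [0, 0, -2], 5]
    - [[0, 0, 0], [0, 0, -1], 5]
    - [[0, 0, 0], [0, 0, 0], 5]
    - [[0, 0, 0], [0, 0, 0], 5]

```text
time: 9.6
eef_pos: [490.7, 179.9, 146.3]
tool_rot: [180.0, 0.0, 76.7]
ft_force: [-0.7, 0.9, 0.3]
opening: 12.8
grasp_force: 47.2
```

```bash
cat > f.py <<'E'
from h import *
F=[]
for i in range(10):
    cams.camera('wrist');s=monitor.read_state();F.append(s['ft_force'])
print(s['time'],s['eef_pos'],np.mean(F,0),np.std(F,0),s['wrist_torque'],s['opening'])
E
python3 f.py
```

```text
10.1 [490.63838277 179.89137341 146.27134344] [-0.03619323  1.19071715 -0.08665774] [0.40290936 0.54089098 0.44696312] [ 0.29645813 -0.03816477 -0.00771634] 13.298486083255067
```

Nearly balanced (Fz −0.09 N at a sink of about 43 mm). A small side friction of +1.2 N in y remains; I'll relieve it, go 2 mm lower, and let it settle.

>>> drive_tool:
  increments:
    - [[0, 0, 0], [0, 0.5, -1], 5]
    - [[0, 0, 0], [0, 0.5, -1], 5]
    - [[0, 0, 0], [0, 0, 0], 5]
    - [[0, 0, 0], [0, 0, 0], 5]
    - [[0, 0, 0], [0, 0, 0], 5]
    - [[0, 0, 0], [0, 0, 0], 5]

```text
time: 10.7
eef_pos: [490.6, 180.8, 144.3]
tool_rot: [-180.0, 0.0, 76.7]
ft_force: [0.5, -1.4, -0.4]
opening: 12.9
grasp_force: 47.2
```

```bash
sed -i 's/range(10)/range(20)/' f.py; python3 f.py; python3 - <<'E'
from h import *
w=snap('wrist','w8');sd=snap('side','s8')
o=np.zeros((600,800,3),np.uint8)
o[:384,:512]=w['image']
o[:300,512:800]=cv2.resize(w['image'][0:100,210:306],(288,300),interpolation=cv2.INTER_CUBIC)
o[390:600,:420]=cv2.resize(sd['image'][130:190,200:320],(420,210),interpolation=cv2.INTER_CUBIC)
o[310:600,430:790]=cv2.resize(sd['image'][145:174,235:271],(360,290),interpolation=cv2.INTER_CUBIC)
cv2.imwrite('pics/m8.png',o)
E
```

```text
11.7 [490.65330776 180.8821218  144.27687809] [ 0.01668866 -1.31002099 -0.18931388] [0.45262011 0.45580075 0.64808167] [-0.27763346 -0.04703884 -0.0163057 ] 13.141270967610222
```

View pics/m8.png

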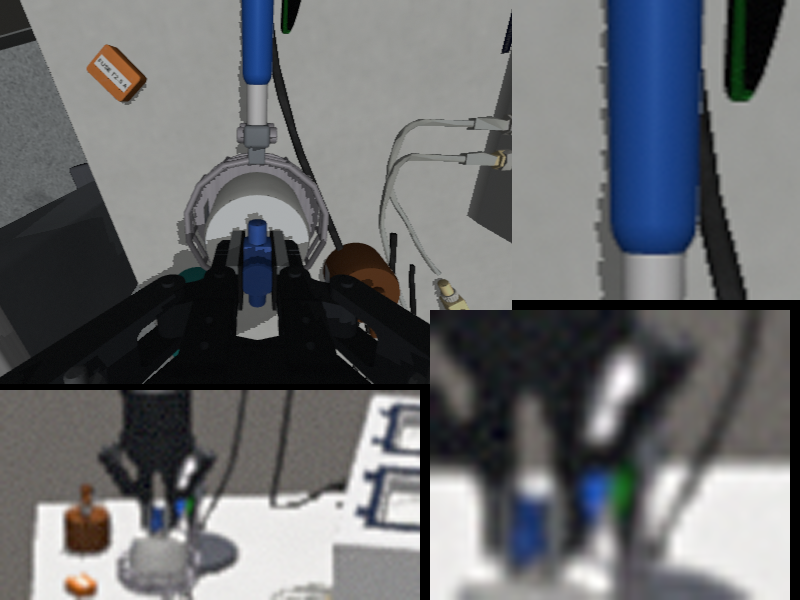

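The canister sits inside the rim (wrist view: body 205–308, rim 188–328). In the side inset the blue arm (595,490) stands level with the green mark (622,485), so the load is balanced. I'll halve the side load, wait, then open gently.

>>> drive_tool:
  increments:
    - [[0, 0, 0], [0, -0.5, -1], 5]
    - [[0, 0, 0], [0, 0, 0], 5]
    - [[0, 0, 0], [0, 0, 0], 5]
    - [[0, 0, 0], [0, 0, 0], 5]
    - [[0, 0, 0], [0, 0, 0], 5]
    - [[0, 0, 0], [0, 0, 0], 5]
    - [[0, 0, 0], [0, 0, 0], 5]
    - [[0, 0, 0], [0, 0, 0], 5]
  grip_force: 20

```text
time: 12.6
eef_pos: [490.6, 180.4, 143.3]
tool_rot: [-180.0, -0.0, 76.7]
ft_force: [-0.8, 0.1, -0.1]
opening: 12.7
grasp_force: 47.2
```

```bash
python3 f.py
```

```text
13.6 [490.64503886 180.38704111 143.2672219 ] [1.44530284e-01 1.26066594e+00 8.99999398e-04] [0.28632171 0.5855435  0.41032067] [ 0.34577285 -0.08338067  0.04793441] 13.075294358713666
```

Fz is 0.00, so the load is balanced and at rest. Letting go.

>>> drive_tool:
  increments:
    - [[0, 0, 0], [0, 0, 0], 18]
    - [[0, 0, 0], [0, 0, 0], 22]
    - [[0, 0, 0], [0, 0, 0], 28]
    - [[0, 0, 0], [0, 0, 0], 35]
    - [[0, 0, 0], [0, 0, 0], 45]
    - [[0, 0, 0], [0, 0, 0], 45]
    - [[0, 0, 0], [0, 0, 0], 45]
    - [[0, 0, 0], [0, 0, 0], 45]

```text
time: 14.4
eef_pos: [490.6, 180.4, 143.3]
tool_rot: [-180.0, 0.0, 76.7]
ft_force: [0.5, 0.3, -0.0]
opening: 38.5
grasp_force: 0.0
```

```bash
python3 - <<'E'
from h import *
def q(n):
    c=pickle.load(open(f'pics/{n}.pkl','rb'));h=cv2.cvtColor(c['image'],cv2.COLOR_BGR2HSV)
    m=((h[...,0]>100)&(h[...,0]<130)&(h[...,1]>120)).astype(np.uint8)
    print(n,[cv2.boundingRect(k) for k in cv2.findContours(m[:310,225:290],0,2)[0] if cv2.contourArea(k)>100])
snap('wrist','w9');q('w8');q('w9');s=monitor.read_state();print(s['eef_pos'],s['ft_force'],s['opening'])
E
```

```text
w8 [(17, 220, 31, 87), (17, 0, 32, 85)]
w9 [(13, 217, 37, 86), (17, 0, 31, 83)]
[490.66339865 180.37660058 143.28924984] [0.20996223 0.95205235 0.22007284] 38.67635036580143
```

The valve barely moved and the arm stayed level. Backing straight up.

>>> drive_tool:
  increments:
    - [[0, 0, 0], [0, 0, 3], 45]
    - [[0, 0, 0], [0, 0, 8], 45]
    - [[0, 0, 0], [0, 0, 15], 45]
    - [[0, 0, 0], [0, 0, 25], 45]
    - [[0, 0, 0], [0, 0, 35], 45]
    - [[0, 0, 0], [0, 0, 35], 45]
    - [[0, 0, 0], [0, 0, 15], 45]
    - [[0, 0, 0], [0, 0, 0], 45]

```text
time: 15.25
eef_pos: [491.4, 180.5, 282.1]
tool_rot: [179.7, -0.1, 76.7]
ft_force: [0.8, 0.5, -0.4]
opening: 38.5
grasp_force: 0.0
```

>>> drive_tool:
  increments:
    - [[0, 0, 0], [0, -15, 0], 45]
    - [[0, 0, 0], [0, -30, 0], 45]
    - [[0, 0, 0], [0, -30, 0], 45]
    - [[0, 0, 0], [0, -20, 0], 45]
    - [[0, 0, 0], [0, -5, 0], 45]
    - [[0, 0, 0], [0, 0, 0], 45]
    - [[0, 0, 0], [0, 0, 0], 45]
    - [[0, 0, 0], [0, 0, 0], 45]

```text
time: 16.05
eef_pos: [490.6, 81.0, 279.0]
tool_rot: [-180.0, -0.0, 76.8]
ft_force: [0.0, 0.7, -0.3]
opening: 38.7
grasp_force: 0.0
```

```bash
python3 - <<'E'
from h import *
def q(c):
    h=cv2.cvtColor(c['image'],cv2.COLOR_BGR2HSV)
    m=((h[...,0]>100)&(h[...,0]<130)&(h[...,1]>110)).astype(np.uint8)
    return [cv2.boundingRect(k) for k in cv2.findContours(m,0,2)[0] if cv2.contourArea(k)>60]
for i in range(2):
    w=snap('wrist',f'wA{i}');print(q(w))
sd=snap('side','sA');s=monitor.read_state();print(s['time'],s['eef_pos'],s['ft_force'],s['opening'])
o=np.zeros((600,800,3),np.uint8)
o[:384,:512]=w['image']
o[300:600,400:800]=cv2.resize(sd['image'][135:195,220:300],(400,300),interpolation=cv2.INTER_CUBIC)
cv2.imwrite('pics/mA.png',o)
E
```

```text
[(218, 44, 21, 58), (501, 0, 11, 36), (419, 0, 29, 23)]
[(218, 44, 21, 58), (414, 34, 27, 18), (501, 0, 11, 36), (419, 0, 29, 23)]
16.2 [490.58069965  80.99166759 279.18000342] [-0.35294363  0.66212387  0.00914022] 38.22141877919305
```

The picture budget is used up, so I'll check numerically that the valve stands where it was released, and at the right height.

```bash
python3 - <<'E'
from h import *
w=pickle.load(open('pics/wA1.pkl','rb'));sd=pickle.load(open('pics/sA.pkl','rb'))
h=cv2.cvtColor(sd['image'],cv2.COLOR_BGR2HSV)[140:180,225:275];m=((h[...,0]>100)&(h[...,0]<130)&(h[...,1]>110)).astype(np.uint8)
for k in cv2.findContours(m,0,2)[0]:
    x,y,a,b=cv2.boundingRect(k)
    if a*b>8:
        u,v=225+x+(a-1)/2,140+y+(b-1)/2;print((u,v,a,b),tri((w,228,73),(sd,u,v)))
print(onplane(w,228,73,140))
E
```

```text
(245.0, 167.5, 3, 6) (array([490.68023925, 180.71115882, 136.88048023]), [np.float64(1.5372920689618805), np.float64(1.5372920689617802)])
(250.5, 163.0, 6, 7) (array([502.10706385, 177.92869844, 157.10874936]), [np.float64(11.475756540064506), np.float64(11.47575654006457)])
[489.3741701  180.55154818 140.        ]
```

The valve is at (490.7,180.7,137), where it was released (TCP 490.6,180.4; expected height about 140). It is upright and at rest, so I'm handing in.

```bash
python3 -c "
from h import *
print(arm.job_done())"
```

```text
the job is handed in; nothing more can be done
None
```

The white canister with the blue valve stands upright in the basket, released only once the arm had settled level with its green marks; the gripper is clear and the job is handed in at about 16 s of the 40 s allowed.

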